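Slide the keyed lid rest into the ledge rail

TASK

Two green lid rests stand on the bench, but the rail on the sloping ledge takes only the one whose stem is off-centre on its foot to match the rail's off-centre slot. Feed that rest's foot in at the rail's open end, prongs pointing down the slope, and slide it gently, without forcing it, right home against the black stop, wherever that has been clamped, so that the orange catch springs up behind it; then let go. Leave the other rest and everything else on the bench where they are.

Things in the scene. Friction and masses are not known exactly. Their poses are not given: they have to be found in the camera images.
- rest: The lid rest that fits; loose, 130 to 250 g. Brass foot 46 mm (x) by 44 (y) by 6 thick plus at each y end an 8 mm long nose, 41 wide, 4.5 thick: 60 mm long in all. Stem 14 (x) by 40 (y), centred at x = +8 mm, from the foot up to z = 22 mm. Origin: centre of the foot's underside, z up. Starts upright, prongs (-x) roughly towards the robot.
- rest_grip (a point): Middle of the rest's green grip block, at (8, 0, 43) mm in the rest's frame. Block 24 mm (x) by 46 (y), from z = 22 to 62 mm; its two x faces are free to grip. Two 6 mm wire prongs leave its y ends at z = 34, run out to y = +-43 mm, then back to x = -44 mm, and turn up to z = 55 mm.
- spare: The other lid rest, same in colour and form but with its stem and block in the middle of the foot (x = 0): it does not fit this rail and must stay where it is. Same origin and axes.
- rail: Aluminium rail fixed on a white ledge sloping 30 degrees, low side to the robot. y runs level from open end to stop, x up the slope, z square out of the floor. Origin: middle of the rail floor, 52 mm above the bench, where the rest's origin lies if home with the stop at mid-setting. Floor 49 mm wide between walls, inner faces x = +-24.5. Slab spans x = +-58, y = -210 to +80 mm.
- rail_mouth (a point): Floor point in the rail's open end, at (0, -110, 0) mm in the rail frame. From here to y = +65 two lips cover the floor: underside 8 mm, top 11 mm above it, slot between them from x = -1 to +17 mm. Just before here the lips flare upward (12 mm long) and the upper wall outward (22 mm long). Fixed.
- rail_apron (a point): Middle of the bare apron before the open end, at (0, -158, 0) mm in the rail frame: the rail floor going on, without lips or upper wall, to y = -195 mm. The lower wall (8 mm high, inner face x = -24.5 mm) goes on along it, so a foot can be set down here, felt against that wall and slid in. Fixed.
- catch (a joint): Orange spring leaf in the rail floor, 40 mm long, tip 4 mm up. 0 rad up, 0.1 pressed flush (3 N at the tip). The foot rides over it; it springs up behind the foot once home. Leaf and black stop move as one and were clamped, rigidly, somewhere unmeasured: the rest's origin at home lies at y = -20 to +20 mm in the rail frame, stop face 31 mm beyond it, leaf tip 32 mm before it. Feel or look for it.
- pestle: Hardwood pestle lying on the grinding plate, 160 mm long, 38 mm thick. Bystander.
- pan_lid: Aluminium saucepan lid, 162 mm across, 44 mm high with its black knob. Bystander. Origin under its centre.
- colander: Red plastic colander bowl, 210 mm across, 90 mm high. Bystander. Origin under its centre.
- cup: White mug, 76 mm across, 75 mm high. Bystander. Origin under its centre.
- salt_jar: Closed jar, 64 mm across, 110 mm high. Bystander. Origin under its centre.
- spoon: Wooden spoon lying on the bench at the right. Bystander.
There are look-alikes about, which are no part of the job. Leave any purple or turquoise look-alike of the rest alone.

How it is judged:
By the outcome, as a careful person would: the job done as asked, in the order asked, and still so for the second after the job is handed in, with the robot touching nothing.
It also fails if it takes over 45 s, if anything falls off the work surface, if the arm or the gripper's body presses on something with over 40 N, if the wrist force passes 120 N, or if a joint passes its speed limit or range.

ROBOT

A 6-joint arm with a two-finger parallel gripper is mounted at the origin on the work surface. World frame = base frame: x ahead of the robot, y to its left, z up, the work surface at z = 0. Lengths are in m, angles in rad, forces in N, time in s.
With the tool pointing down it reaches from about 0.35 to 0.975 m from the base axis. Payload 17.4 kg.
Tool frame: the origin (TCP) lies on the mounting face of the last link; the fingertips stand 173 mm ahead of it and the grasp point (between the pads) lies 155 mm ahead of it; y points along the fingers, x is the direction in which the jaws open and shut, and the axes are right-handed (so a half turn about y gives the same grasp; the last joint's range is limited). The gripper opens to 85 mm and grips with 20 to 120 N. Pads are 22 mm wide; open, the fingers measure 114 mm over their backs; the gripper's body (76 mm by 85 mm) begins 54 mm behind the grasp point. The pads swing forward as they close: fully open they stand 13 mm farther back than shut.
Start: joints at [1.075, 0.116, 1.442, -0, 1.584, -0.038], TCP at [0.298, 0.605, 0.405] pointing down, gripper open.
Joint ranges: [-2.83, 2.83], [-0.83, 2.19], [0.07, 2.5], [-1.14, 4.28], [0.01, 3], [-2.97, 2.97]. Speed limits (rad/s): [1.89, 1.89, 2.22, 3.14, 3.14, 3.14].

INTERFACE

Orientations are given as a rotation vector (axis times angle).
In Python, from bench import monitor, snapshot, arm gives the robot as it stands. The module is installed in compiled form; this text tells all that it offers.
- The arm moves only by the tool play_rows, never from a script. Its argument "targets" is a list that holds one entry, the list of rows, each a list of 4 numbers: the shift along the tool's x, y, z in m, then the turn about the tool's y in rad. A call has 1 to 8 rows; each row shifts and turns the commanded pose from where the row before left it, along the tool's axes as they then stand; what a row does not reach is not made up. A row lasts 1/10 s, in which the tool goes at most 50 mm and 8.59 degrees, less where a joint would pass 70% of its speed; a pose out of reach is approached as far as the arm can. A call is refused whole if a number of a shift passes 0.05 or a number of a turn 0.15, either way. A call with a gripper value outside its range is refused whole. "fingers" is the opening, from 0 (shut) to 1 (fully open), set as the call begins (left out, the last holds). The fingers move at their own pace and stop on an object; the grip force is fixed at half the most. Time passes only in rows, so rows that do not move let the fingers close. It gives the time, the measured TCP pose, the force and the opening at its end, in the units of the state.
- monitor.get_state(): the state, without advancing time (a new reading comes with each control period).
- snapshot(name): name is "scene" or "side" or "wrist"; returns a dict with "pixels" (384x512x3 uint8, red, green, blue), "fov_y" (degrees; the focal length in pixels is half the picture's height over the tangent of half this angle, whatever the lens; pixels are square), "cx", "cy" (the principal point, pixels), "camera_from_world" (4x4, takes a point from world to camera coordinates). Camera axes: x right, y up, looking along -z (the intrinsics and any distortion apply to the point x, -y, -z); pixel columns grow to the right and rows downward; lengths in m; the calibration is good to about 2 mm. A picture is of the moment at which its call begins. There is no depth.
- arm.close_job(): hands the job in, once; it reports no verdict.
The state is a dict: "time_s": time; "qpos": joint angles; "qvel": joint speeds; "joint_torque": joint torques, N m; "ee_pos": TCP position; "eef_rot": TCP orientation; "wrist_force": force on the tool from outside, world axes, zero at the start; "ft_torque": the same for the moment, N m; "finger_gap": opening from 0.0 (shut) to 1.0 (fully open).
Only numpy, scipy, OpenCV 4.12 (cv2) and the standard library are available. Lean on these libraries where they do the work, as an engineer would, in place of code of your own. Each camera call takes 0.05 s, during which the arm holds its last target. There are 200 camera calls.

## Working session

There is one attempt and no reset: what is moved stays moved. The work goes in short steps, Python scripts to look and compute and a tool call to move; the robot and the scene stay as the last step left them, time stands still between calls to the robot, and variables do not carry over. Pictures are saved under pics/ and viewed, about 8 in all and at most 12, crops included, and the job is handed in when it is done.

Besides the shell and the picture viewer there is one more tool, called after "Emit:" as name([rows], argument=value, ...), one row to a line, values as JSON. play_rows: Moves the arm, as the interface text tells. Its arguments: {"type":"object","properties":{"targets":{"type":"array"},"fingers":{"type":"number"}},"required":["targets"]}

```bash
mkdir -p pics
cat > h.py <<'E'
import numpy as np, cv2, json
from bench import monitor, snapshot, arm
from scipy.spatial.transform import Rotation as R
def take(n,f):
    s=snapshot(n); cv2.imwrite(f'pics/{f}.png',s['pixels'][:,:,::-1])
    d={k:(np.asarray(v).tolist()) for k,v in s.items() if k!='pixels'}; json.dump(d,open(f'pics/{f}.json','w')); return s
def load(f): return json.load(open(f'pics/{f}.json'))
def proj(s,p):
    T=np.array(s['camera_from_world']); c=np.atleast_2d(p)@T[:3,:3].T+T[:3,3]
    f=192/np.tan(np.radians(s['fov_y'])/2)
    return np.c_[s['cx']+f*c[:,0]/-c[:,2], s['cy']-f*c[:,1]/-c[:,2]]
def ray(s,uv):
    T=np.array(s['camera_from_world']); f=192/np.tan(np.radians(s['fov_y'])/2)
    d=np.array([(uv[0]-s['cx'])/f,-(uv[1]-s['cy'])/f,-1.]); Rm=T[:3,:3]
    return -Rm.T@T[:3,3], Rm.T@(d/np.linalg.norm(d))
def tri(obs):
    A=0;b=0
    for s,uv in obs:
        o,d=ray(s,uv);P=np.eye(3)-np.outer(d,d);A=A+P;b=b+P@o
    x=np.linalg.solve(A,b); return x,[np.round(proj(s,x)[0]-uv,1) for s,uv in obs]
def onz(s,uv,z):
    o,d=ray(s,uv); return o+d*(z-o[2])/d[2]
E
python3 - <<'E'
from h import *
for n in ['scene','side','wrist']:
    s=take(n,n+'0'); print(n,{k:v for k,v in s.items() if k!='pixels'})
a=[cv2.imread(f'pics/{n}0.png') for n in ['scene','side']]
cv2.imwrite('pics/m0.png',cv2.resize(np.vstack(a),None,fx=.78,fy=.78))
print(monitor.get_state())
E
```

```text
scene {'fov_y': 44.82264943782158, 'cx': 264.27607285182785, 'cy': 196.31969478472382, 'camera_from_world': array([[-0.85589003,  0.51706639,  0.00972683,  0.5218515 ],
       [-0.44169962, -0.74066085,  0.50628347,  0.20573705],
       [ 0.26898645,  0.42902663,  0.86231226, -1.83252289],
       [ 0.        ,  0.        ,  0.        ,  1.        ]])}
side {'fov_y': 55.05759196847674, 'cx': 254.7479537191543, 'cy': 188.24422737879524, 'camera_from_world': array([[ 0.79051535, -0.61237921,  0.00878594, -0.47773961],
       [ 0.41529141,  0.54652979,  0.72721265, -0.25586319],
       [-0.45013168, -0.57122403,  0.68635601, -0.89639076],
       [ 0.        ,  0.        ,  0.        ,  1.        ]])}
wrist {'fov_y': 59.86859112093978, 'cx': 253.44874623198248, 'cy': 185.7890366810643, 'camera_from_world': array([[ 4.42066547e-01,  8.96981890e-01, -8.11242204e-04,
        -6.74770294e-01],
       [-8.62229442e-01,  4.24689572e-01, -2.76041948e-01,
         3.52805322e-02],
       [-2.47260102e-01,  1.22728387e-01,  9.61145247e-01,
        -3.78138736e-01],
       [ 0.00000000e+00,  0.00000000e+00,  0.00000000e+00,
         1.00000000e+00]])}
{'time_s': 0.15, 'qpos': array([ 1.07519609e+00,  1.16340442e-01,  1.44213381e+00, -2.47549514e-05,
        1.58398417e+00, -3.78037965e-02]), 'qvel': array([ 0.00210132, -0.00131004, -0.000198  ,  0.00012536, -0.00173614,
        0.00080236]), 'joint_torque': array([ 5.48132812e-05, -7.32519221e+01, -6.32844830e+01, -1.49048328e-04,
        5.09931066e-03,  2.85545258e-05]), 'ee_pos': array([0.29834343, 0.60548625, 0.40414188]), 'eef_rot': array([-1.39212087, -0.86518043,  0.86639272]), 'wrist_force': array([-0.76449831, -0.29600546, -0.39773716]), 'ft_torque': array([ 0.01135204, -0.01212597,  0.01199245]), 'finger_gap': 1.000756921268348}
```

View pics/m0.png

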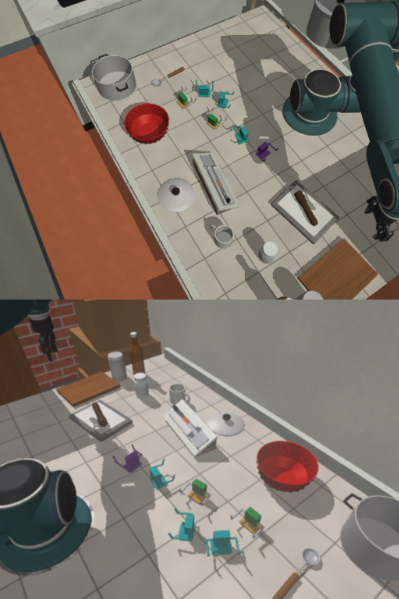

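```bash
cat >> h.py <<'E'
def crop(f,x0,y0,w,h,k): 
    return cv2.resize(cv2.imread(f'pics/{f}.png')[y0:y0+h,x0:x0+w],None,fx=k,fy=k,interpolation=cv2.INTER_CUBIC)
E
python3 - <<'E'
from h import *
a=np.hstack([crop('scene0',215,105,80,60,5),crop('scene0',240,185,80,60,5)])
b=np.hstack([crop('side0',230,225,114,75,3.5)[:262,:400],crop('side0',200,125,100,75,4)[:262,:400]])
b=np.hstack([crop('side0',230,225,120,80,3.333)[:266,:400],crop('side0',205,125,80,60,5)[:266,:400]])
cv2.imwrite('pics/c1.png',np.vstack([a,b[:, :a.shape[1]] if b.shape[1]>=a.shape[1] else cv2.copyMakeBorder(b,0,0,0,a.shape[1]-b.shape[1],0)]))
E
```

```text
(no output)
```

View pics/c1.png

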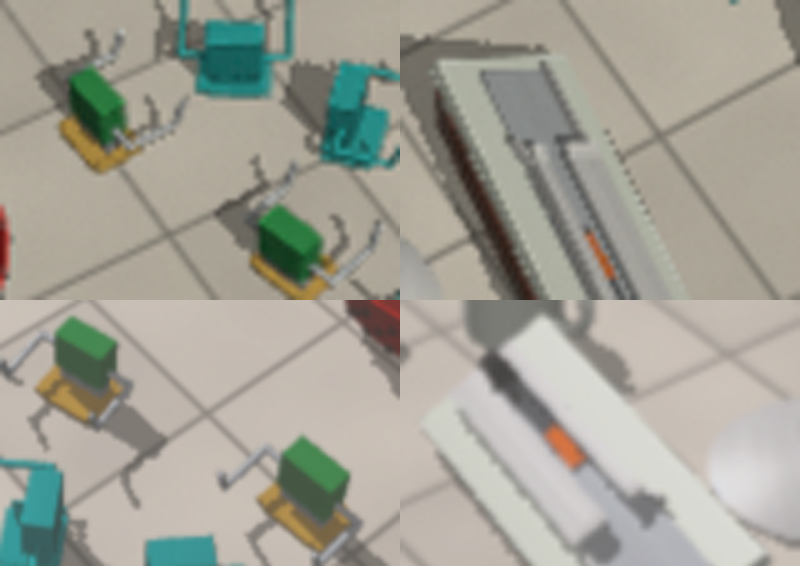

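```bash
cat > fit.py <<'E'
from h import *
from scipy.optimize import minimize
def box(x0,x1,y0,y1,z0,z1): return np.array([[x,y,z] for x in(x0,x1) for y in(y0,y1) for z in(z0,z1)])/1000.
def model(o): return [(1,box(-23,23,-22,22,0,6)),(1,box(-20.5,20.5,-30,30,0,4.5)),(2,box(o-12,o+12,-23,23,22,62))]
def masks(f):
    im=cv2.imread(f'pics/{f}.png').astype(int);B,G,Rr=im[...,0],im[...,1],im[...,2]
    return (Rr-B>0.33*Rr)&(G>0.6*Rr)&(Rr>=G)&(Rr>60),(G>1.35*Rr)&(G>1.35*B)
def render(s,p,o,K,win):
    x0,y0,w,h=win; img=np.zeros((h*K,w*K),np.uint8)
    M=R.from_euler('z',p[2]).as_matrix()
    for c,b in model(o):
        uv=(proj(s,b@M.T+[p[0],p[1],p[3]])-[x0-.5,y0-.5])*K-.5
        cv2.fillConvexPoly(img,cv2.convexHull(np.round(uv*16).astype(np.int32)),c,shift=4)
    return [cv2.resize((img==c).astype(np.float32),(w,h),interpolation=cv2.INTER_AREA) for c in(1,2)]
def fit(views,p0,fz=True):
    out=[]
    for o in(8,0):
        def cost(q):
            p=list(q)+([0] if len(q)==3 else []);t=0
            for s,m,win in views:
                r=render(s,p,o,4,win);x0,y0,w,h=win
                for a,b in zip(r,m):
                    mm=b[y0:y0+h,x0:x0+w]; t+=np.abs(a-mm).sum()/ (mm.sum()+5)
            return t
        best=min((minimize(cost,[p0[0]+0,p0[1],y]+([0.] if fz else []),method='Nelder-Mead',options=dict(initial_simplex=np.array([[p0[0],p0[1],y]+([0.] if fz else [])]*(4+fz))+np.vstack([np.zeros(3+fz),np.diag([.015,.015,.2,.01][:3+fz])]),maxiter=300)) for y in p0[2]),key=lambda r:r.fun)
        out.append((o,round(best.fun,3),np.round(best.x,4)))
    return out
E
python3 - <<'E'
from fit import *
sc,si=load('scene0'),load('side0');ms,mi=masks('scene0'),masks('side0')
g=lambda m,c,r:None
for name,(us,ui) in dict(A=((234,126),(321,282)),B=((272,154),(255,245))).items():
    p,res=tri([(sc,us),(si,ui)]);print(name,p,res)
    v=[(sc,ms,(us[0]-22,us[1]-20,44,40)),(si,mi,(ui[0]-25,ui[1]-25,50,50))]
    for m,s_ in((ms,us),(mi,ui)): print([int(k[s_[1]-25:s_[1]+25,s_[0]-25:s_[0]+25].sum()) for k in m])
    for r in fit(v,(p[0],p[1],[-.6,0,.6])): print(r)
E
```

```text
A [ 0.51588351 -0.38012578  0.031875  ] [array([0.8, 0.2]), array([ 1.3, -0.1])]
[81, 108]
[182, 163]
(8, np.float64(2.862), array([ 5.143e-01, -3.775e-01,  4.010e-02, -5.000e-04]))
(0, np.float64(2.255), array([ 0.5195, -0.3773,  0.039 , -0.0009]))
B [ 0.45786823 -0.19225156  0.02880608] [array([0.4, 0. ]), array([ 0.6, -0. ])]
[61, 124]
[168, 124]
(8, np.float64(2.626), array([ 4.529e-01, -1.896e-01,  2.211e-01, -1.000e-04]))
(0, np.float64(3.07), array([ 0.4577, -0.1881,  0.1924, -0.0013]))
```

```bash
cat >> h.py <<'E'
C30=R.from_euler('y',-30,degrees=True)
def railT(q,p): # rail-frame mm -> world
    M=R.from_euler('z',q[2])*C30
    return M.apply(np.atleast_2d(p)/1000.)+[q[0],q[1],q[3] if len(q)>3 else .052]
E
python3 - <<'E'
from h import *
from scipy.optimize import least_squares
sc,si=load('scene0'),load('side0')
ob=[(sc,(248,197),(58,-210,0)),(sc,(272,196),(-58,-210,0)),(si,(234,128.6),(58,80,0)),(si,(209.4,150),(-58,80,0))]
p,r=tri([(sc,(280,236)),(si,((560-400)/5+205,(445-300)/5+125))]);print('catch',p,r)
f=lambda q:np.concatenate([proj(s,railT(q,m))[0]-uv for s,uv,m in ob])
r=least_squares(f,[p[0],p[1],0,.05]);print(r.x,np.round(r.fun,1))
r=least_squares(f,[p[0],p[1],0]);print(r.x,np.round(r.fun,1))
st=monitor.get_state();T=np.eye(4);M=R.from_rotvec(st['eef_rot']).as_matrix();print(M.round(3))
w=load('wrist0');W=np.linalg.inv(np.array(w['camera_from_world']));print('cam in tool',M.T@(W[:3,3]-st['ee_pos']),(M.T@W[:3,:3]).round(3))
q=r.x;RM=(R.from_euler('z',q[2])*C30)
for y in(-158,-110,0): print(y,railT(q,(0,y,0)))
E
```

```text
catch [0.62462212 0.12375555 0.05670362] [array([-0.3, -0. ]), array([-0.3,  0. ])]
[ 0.62921154  0.15892997 -0.15089851  0.04252909] [-1.1 -0.   1.   0.   0.2 -0.1 -0.3  0.1]
[ 0.62804395  0.1583656  -0.13849574] [-1.6 -1.3  0.5 -1.4 -0.4 -2.2 -0.9 -1.7]
[[ 0.442 -0.    -0.897]
 [ 0.897 -0.001  0.442]
 [-0.001 -1.     0.   ]]
cam in tool [0.00010939 0.0315046  0.07041564] [[ 1.     0.    -0.   ]
 [-0.     0.276 -0.961]
 [-0.     0.961  0.276]]
-158 [[0.60623151 0.00187848 0.052     ]]
-110 [[0.61285807 0.04941887 0.052     ]]
0 [[0.62804395 0.1583656  0.052     ]]
```

Emit:
play_rows([
  [[-0.025,0,-0.038,0],[-0.025,0,-0.038,0],[-0.025,0,-0.038,0],[-0.025,0,-0.038,0],[-0.025,0,-0.038,0],[-0.025,0,-0.038,0],[-0.025,0,-0.038,0],[-0.025,0,-0.038,0]],
])

```text
time_s: 0.95
ee_pos: [0.4832, 0.29, 0.4047]
eef_rot: [-1.392, -0.866, 0.866]
wrist_force: [0.7, 1.2, 0.6]
finger_gap: 1.001
```

Emit:
play_rows([
  [[-0.025,0,-0.038,0],[-0.025,0,-0.038,0],[-0.025,0,-0.038,0],[-0.025,0,-0.038,0],[-0.025,0,-0.038,0],[-0.02,0,-0.03,0],[0,0,0,0]],
])

```text
time_s: 1.65
ee_pos: [0.6174, 0.061, 0.4039]
eef_rot: [-1.393, -0.862, 0.864]
wrist_force: [0.8, 0.5, -0.6]
finger_gap: 0.996
```

Run:
```python
from h import *
s=take('wrist','w1'); cv2.imwrite('pics/w1b.png',crop('w1',0,0,512,384,1.5)); print(monitor.get_state()['ee_pos'])
```

```text
[0.61661186 0.06267568 0.40400004]
```

View pics/w1b.png

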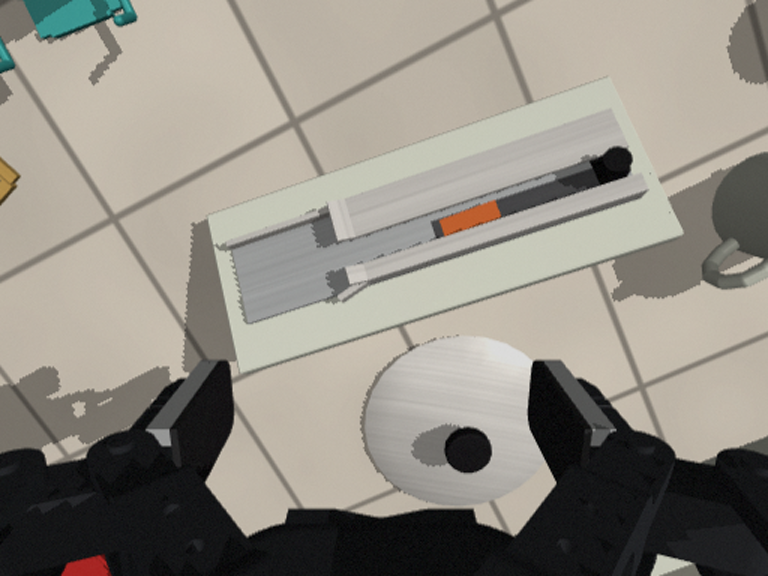

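Run:
```python
from h import *
from scipy.optimize import least_squares
w=load('w1');sc,si=load('scene0'),load('side0')
k=lambda u,v:(np.array([u,v])+.5)/1.5-.5
ob=[(w,k(208,213),(-58,-210,1)),(w,k(608,77),(-58,80,1)),(w,k(683,233),(58,80,1)),(w,k(241,373),(58,-210,1)),
(w,k(247,322),(24.5,-195,0)),(w,k(234,250),(-24.5,-195,0)),
(sc,(248,197),(58,-210,1)),(sc,(272,196),(-58,-210,1)),(si,(234,128.6),(58,80,1)),(si,(209.4,150),(-58,80,1))]
def f(q): return np.concatenate([proj(s,railT(q[:4],(m[0],m[1],q[4]*1000*m[2])))[0]-uv for s,uv,m in ob])
r=least_squares(f,[.63,.16,-.15,.05,-.01],loss='soft_l1');print(r.x,'\n',f(r.x).reshape(-1,2).round(1))
g=lambda q:np.r_[f([q[0],q[1],q[2],.052,q[3]])]
r2=least_squares(g,[.63,.16,-.15,-.01],loss='soft_l1');q=np.r_[r2.x[:3],.052];print(r2.x,'\n',g(r2.x).reshape(-1,2).round(1))
def inrail(s,uv,z):
    o,d=ray(s,uv);M=(R.from_euler('z',q[2])*C30);o=M.inv().apply(o-[q[0],q[1],q[3]])*1000;d=M.inv().apply(d);return (o+d*(z-o[2])/d[2]).round(1)
for n,u,v,z in [('leaf st lo',434,224,0),('leaf st hi',441,238,0),('leaf end lo',496,202,4),('leaf end hi',501,217,4),('liplo flare',330,203,13),('lip lo',338,205,11),('lip lo slot',354,238,11),('lip hi slot',362,265,11),('lip lo end',611,109,11),('hi lip end',647,178,11),('stop',603,168,11),('stop',592,160,0),('stop',594,185,6)]: print(n,inrail(w,k(u,v),z))
json.dump(q.tolist(),open('rail.json','w'))
```

```text
[ 0.62439997  0.15849752 -0.1366687   0.0487192  -0.00458664] 
 [[-0.2  1.5]
 [-0.1 -0.2]
 [-0.1  1. ]
 [-0.   0.1]
 [ 1.  -3.3]
 [-0.2 -0.2]
 [-1.3 -0.4]
 [ 0.7 -0.6]
 [-0.7 -0.3]
 [-1.1  0.2]]
[ 0.62289974  0.15888346 -0.13469166 -0.00803268] 
 [[ 0.1  2.1]
 [ 0.1 -0.3]
 [ 0.4  0.9]
 [ 0.4  0.7]
 [-0.1 -3.2]
 [-1.5 -0.6]
 [-1.5 -0.3]
 [ 0.5 -0.6]
 [-0.7 -0.4]
 [-1.1  0.1]]
leaf st lo [  4.2 -60.3   0. ]
leaf st hi [ 14.6 -58.9   0. ]
leaf end lo [  4.7 -19.6   4. ]
leaf end hi [ 15.1 -20.    4. ]
liplo flare [ -27.1 -119.5   13. ]
lip lo [ -24.9 -115.1   11. ]
lip lo slot [  -0.  -111.1   11. ]
lip hi slot [  18.6 -111.    11. ]
lip lo end [-26.5  63.9  11. ]
hi lip end [22.6 65.7 11. ]
stop [ 8.1 45.2 11. ]
stop [-3.  45.5  0. ]
stop [14.9 38.3  6. ]
```

Emit:
play_rows([
  [[-0.043,0,0.005,0],[-0.043,0,0.005,0],[-0.043,0,0.005,0],[-0.043,0,0.005,0],[-0.043,0,0.005,0],[-0.043,0,0.005,0],[-0.043,0,0.005,0]],
])

```text
time_s: 2.4
ee_pos: [0.4502, -0.1903, 0.4048]
eef_rot: [-1.392, -0.867, 0.866]
wrist_force: [0.9, 0.5, -0.8]
finger_gap: 0.998
```

Emit:
play_rows([
  [[0,0,0,0.148],[0,0,0,0.148],[0,0,0,0.148],[0,0,0,0.148],[0,0,0,0.148],[0,0,0,0.148],[0,0,0,0]],
])

```text
time_s: 3.1
ee_pos: [0.4515, -0.1893, 0.4047]
eef_rot: [-1.564, -0.175, 0.175]
wrist_force: [0.6, -0.6, 0.4]
finger_gap: 0.995
```

Run:
```python
from h import *
s=take('wrist','w2'); cv2.imwrite('pics/w2b.png',crop('w2',0,0,512,384,1.5)); st=monitor.get_state();print(st['ee_pos'],R.from_rotvec(st['eef_rot']).as_matrix().round(3).tolist())
print(proj(s,[[.453,-.19,0],[.515,-.377,0]]))
```

```text
[ 0.45147089 -0.18940906  0.40467198] [[0.974, 0.0, -0.227], [0.227, 0.0, 0.974], [0.0, -1.0, 0.0]]
[[254.73514742 155.53416237]
 [269.29095537 304.59344226]]
```

View pics/w2b.png

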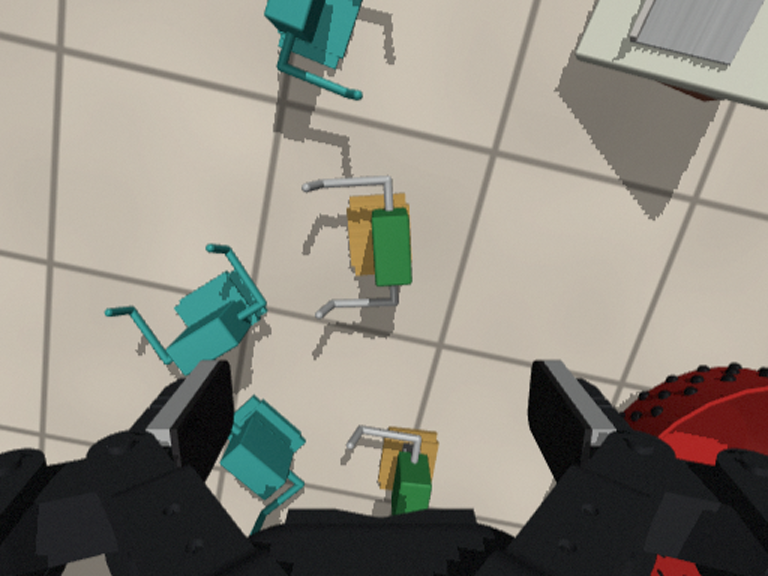

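B (w2b 390,245) has its block at the far edge of the foot, so it is the off-centre rest. The spare (412,480) has brass on both sides. The three turquoise ones (200,310; 262,450; 315,20) and the purple one are look-alikes. Next I refine B's pose.

Run:
```python
from fit import *
sc,si,w=load('scene0'),load('side0'),load('w2');ms,mi,mw=masks('scene0'),masks('side0'),masks('w2')
v=[(w,mw,(220,115,65,85))]
for r in fit(v,(.453,-.19,[.1,.25]),False): print('wrist',r)
v+=[(sc,ms,(250,134,44,40)),(si,mi,(230,220,50,50))]
for r in fit(v,(.453,-.19,[.1,.25]),True): print('all',r)
```

```text
wrist (8, np.float64(0.208), array([ 0.4509, -0.1912,  0.285 ]))
wrist (0, np.float64(0.92), array([ 0.4581, -0.1891,  0.2741]))
all (8, np.float64(2.996), array([ 0.4513, -0.1912,  0.2742, -0.0015]))
all (0, np.float64(3.997), array([ 0.4582, -0.189 ,  0.2659, -0.0012]))
```

Emit:
play_rows([
  [[0,0,0,-0.05],[0.007,0,-0.0015,0],[0,0.048,0,0],[0,0.048,0,0],[0,0.048,0,0],[0,0.03,0,0],[0,0,0,0]],
], fingers=0.65)

```text
time_s: 3.85
ee_pos: [0.4579, -0.1889, 0.2266]
eef_rot: [-1.556, -0.213, 0.221]
wrist_force: [-0.4, -0.1, 0.3]
finger_gap: 0.647
```

Run:
```python
from h import *
st=monitor.get_state();print(st['ee_pos'],st['finger_gap'],np.arctan2(*R.from_rotvec(st['eef_rot']).as_matrix()[[1,0],[0,0]]))
take('side','s3');take('wrist','w3');cv2.imwrite('pics/v3.png',np.hstack([crop('side','s3'and 0,0,1,1,1) if 0 else crop('s3',200,180,130,120,3),crop('w3',200,100,130,120,3)]))
```

```text
[ 0.4579331  -0.18894556  0.22660352] 0.6473473040250644 0.276767735168848
```

View pics/v3.png

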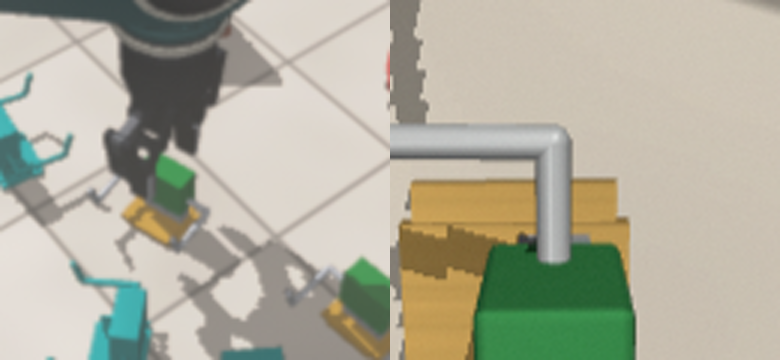

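The side view shows the jaws on either side of the green block, and in the wrist crop the block's faces run square to the jaws. Descend and grip.

Emit:
play_rows([
  [[0,0.012,0,0],[0,0,0,0]],
])

```text
time_s: 4.15
ee_pos: [0.4588, -0.1896, 0.2188]
eef_rot: [-1.56, -0.217, 0.216]
wrist_force: [-0.5, 0.3, 0.3]
finger_gap: 0.648
```

Emit:
play_rows([
  [[0,0,0,0],[0,0,0,0],[0,0,0,0],[0,0,0,0],[0,0,0,0]],
], fingers=0)

```text
time_s: 4.65
ee_pos: [0.4589, -0.1898, 0.2197]
eef_rot: [-1.561, -0.217, 0.215]
wrist_force: [-0.1, -0.5, 5.6]
finger_gap: 0.264
```

Emit:
play_rows([
  [[0,-0.02,0,0],[0,-0.04,0,0],[0,-0.045,0,0],[0,-0.045,0,0],[0,0,0,0]],
])

```text
time_s: 5.15
ee_pos: [0.4589, -0.1898, 0.3752]
eef_rot: [-1.565, -0.222, 0.21]
wrist_force: [0.3, -0.2, -2.6]
finger_gap: 0.259
```

Run:
```python
from h import *
st=monitor.get_state();print(st['ee_pos'],st['finger_gap'],st['wrist_force'],np.arctan2(*R.from_rotvec(st['eef_rot']).as_matrix()[[1,0],[0,0]]))
take('wrist','w4');take('side','s4');cv2.imwrite('pics/v4.png',np.hstack([crop('w4',130,80,250,300,2)[:,:500],crop('s4',170,100,150,300,2)]))
```

```text
[ 0.45886123 -0.18976012  0.37515492] 0.2592757387855895 [ 0.30172357 -0.21458972 -2.62343383] 0.27503735624141934Traceback (most recent call last):
  File "<stdin>", line 3, in <module>
    return _nx.concatenate(arrs, 1, dtype=dtype, casting=casting)
           ~~~~~~~~~~~~~~~^^^^^^^^^^^^^^^^^^^^^^^^^^^^^^^^^^^^^^^
ValueError: all the input array dimensions except for the concatenation axis must match exactly, but along dimension 0, the array at index 0 has size 600 and the array at index 1 has size 568
```

Emit:
play_rows([
  [[0.015,0,0.011,0],[0.03,0,0.022,0],[0.038,0,0.028,0],[0.038,0,0.028,0],[0.038,0,0.028,0],[0.0235,0,0.017,0],[0.011,0,0.008,0]],
])

```text
time_s: 5.95
ee_pos: [0.6073, 0.0016, 0.366]
eef_rot: [-1.559, -0.215, 0.22]
wrist_force: [0.1, -0.8, -2.4]
finger_gap: 0.263
```

Emit:
play_rows([
  [[0,0,0,0.08],[0,0,0,0.13],[0,0,0,0.13],[0,0,0,0.07],[0,0,0,0],[0,0,0,0]],
])

```text
time_s: 6.55
ee_pos: [0.6061, -0.0008, 0.3677]
eef_rot: [-1.568, 0.106, -0.103]
wrist_force: [-0.7, 0.2, -2.4]
finger_gap: 0.262
```

Run:
```python
from h import *
st=monitor.get_state();print(st['ee_pos'],st['finger_gap'],st['wrist_force'],np.arctan2(*R.from_rotvec(st['eef_rot']).as_matrix()[[1,0],[0,0]]))
take('wrist','w4');take('side','s4');cv2.imwrite('pics/v4.png',np.hstack([crop('w4',130,84,250,300,2)[:560],crop('s4',190,80,140,280,2)]))
```

```text
[ 0.60607131 -0.00082042  0.36773594] 0.2618195818018038 [-0.73684995  0.1669466  -2.44460189] -0.13307629122970327
```

View pics/v4.png

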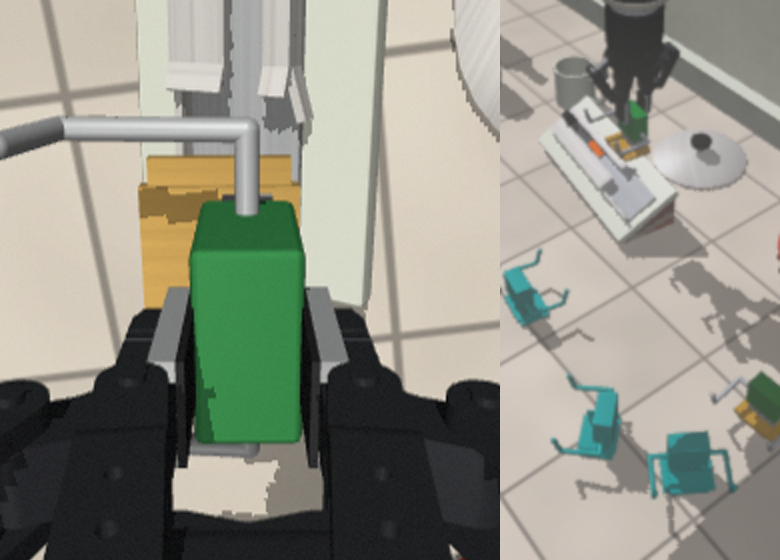

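Emit:
play_rows([
  [[0,0.015,0,0],[0,0.025,0,0],[0,0.025,0,0],[0,0.01,0,0],[0,0,0,0]],
])

```text
time_s: 7.15
ee_pos: [0.606, -0.0004, 0.2916]
eef_rot: [-1.568, 0.108, -0.103]
wrist_force: [-0.9, -0.5, -2.3]
finger_gap: 0.263
```

Emit:
play_rows([
  [[0,0.002,0,0],[0,0.002,0,0],[0,0,0,0]],
])

```text
time_s: 7.45
ee_pos: [0.6064, -0.0004, 0.2904]
eef_rot: [-1.568, 0.105, -0.107]
wrist_force: [0.2, 0.3, -2.8]
finger_gap: 0.265
```

Emit:
play_rows([
  [[0,0.002,0,0],[0,0,0,0],[0,0,0,0]],
])

```text
time_s: 7.75
ee_pos: [0.6063, -0.0004, 0.2878]
eef_rot: [-1.568, 0.106, -0.106]
wrist_force: [-0.4, 0.8, -1.3]
finger_gap: 0.266
```

Emit:
play_rows([
  [[0,0.002,0,0],[0,0,0,0]],
])

```text
time_s: 7.95
ee_pos: [0.6062, -0.0004, 0.2854]
eef_rot: [-1.568, 0.106, -0.106]
wrist_force: [0.3, -0.4, -3.2]
finger_gap: 0.261
```

Emit:
play_rows([
  [[0,0.002,0,0],[0,0,0,0]],
])

```text
time_s: 8.15
ee_pos: [0.6062, -0.0005, 0.2833]
eef_rot: [-1.568, 0.106, -0.106]
wrist_force: [-0.2, 0.5, -1.8]
finger_gap: 0.265
```

Emit:
play_rows([
  [[0,0.0015,0,0],[0,0,0,0]],
])

```text
time_s: 8.35
ee_pos: [0.6064, -0.0004, 0.2826]
eef_rot: [-1.568, 0.106, -0.106]
wrist_force: [-1.0, 0.2, 1.9]
finger_gap: 0.257
```

Emit:
play_rows([
  [[0,0.0015,0,0],[0,0,0,0]],
])

```text
time_s: 8.55
ee_pos: [0.6064, -0.0004, 0.2824]
eef_rot: [-1.568, 0.105, -0.107]
wrist_force: [-5.8, 0.5, 13.9]
finger_gap: 0.264
```

Emit:
play_rows([
  [[0,-0.001,0,0],[0,0,0,0]],
])

```text
time_s: 8.75
ee_pos: [0.6064, -0.0004, 0.2824]
eef_rot: [-1.568, 0.105, -0.107]
wrist_force: [-3.5, 0.7, 8.1]
finger_gap: 0.267
```

Emit:
play_rows([
  [[-0.0005,0,0,0],[-0.002,0.001,0,0],[-0.002,0.001,0,0],[0,0,0,0]],
], fingers=0.29)

```text
time_s: 9.15
ee_pos: [0.6015, 0.0002, 0.2793]
eef_rot: [-1.568, 0.106, -0.106]
wrist_force: [-1.4, 0.9, -0.3]
finger_gap: 0.287
```

Run:
```python
from h import *
st=monitor.get_state();print(st['ee_pos'],st['finger_gap'],st['wrist_force'])
take('wrist','w5');take('side','s5');take('scene','c5');cv2.imwrite('pics/v5.png',np.hstack([crop('w5',170,124,150,190,2)[:380],crop('s5',205,105,90,95,4),crop('c5',235,185,0+30,95,4)]))
```

```text
[6.01546343e-01 1.84718401e-04 2.79308681e-01] 0.2872165597086452 [-1.36193167  0.94037264 -0.31599227]
```

View pics/v5.png

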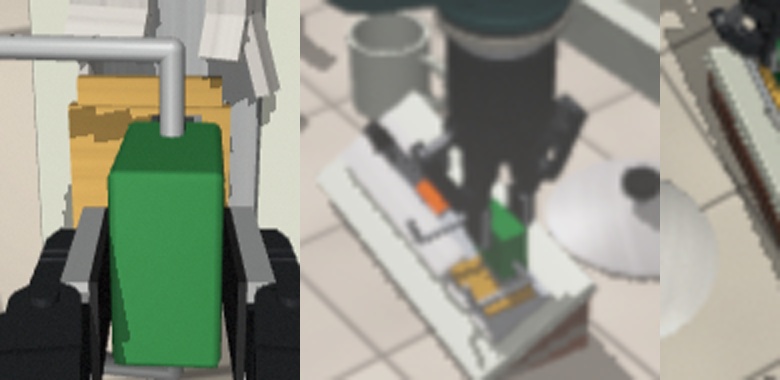

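The rest leans on the -x finger, with its weight on the apron. Continue tilting it in steps.

Emit:
play_rows([
  [[-0.0025,0.001,0,0],[-0.002,0.001,0,0],[0,0,0,0]],
], fingers=0.3)

```text
time_s: 9.6
ee_pos: [0.5971, 0.0008, 0.2775]
eef_rot: [-1.568, 0.106, -0.106]
wrist_force: [-1.2, 0.7, -1.0]
finger_gap: 0.299
```

Emit:
play_rows([
  [[-0.002,0.0015,0,0],[-0.002,0.0015,0,0],[0,0,0,0]],
], fingers=0.315)

```text
time_s: 9.9
ee_pos: [0.5932, 0.0014, 0.2747]
eef_rot: [-1.568, 0.106, -0.106]
wrist_force: [-1.8, 0.3, 1.4]
finger_gap: 0.314
```

Emit:
play_rows([
  [[-0.002,0.0015,0,0],[-0.0017,0.0015,0,0],[0,0,0,0]],
], fingers=0.335)

```text
time_s: 10.2
ee_pos: [0.5895, 0.0018, 0.2716]
eef_rot: [-1.568, 0.106, -0.106]
wrist_force: [-2.1, 0.6, 2.1]
finger_gap: 0.341
```

Emit:
play_rows([
  [[-0.0016,0.0025,0,0],[-0.0016,0.0025,0,0],[0,0,0,0]],
], fingers=0.355)

```text
time_s: 10.5
ee_pos: [0.5866, 0.0022, 0.2669]
eef_rot: [-1.568, 0.105, -0.107]
wrist_force: [-0.1, -0.8, 3.4]
finger_gap: 0.354
```

Run:
```python
from h import *
st=monitor.get_state();print(st['ee_pos'],st['finger_gap'],st['wrist_force'])
take('wrist','w6');take('side','s6');cv2.imwrite('pics/v6.png',np.hstack([crop('w6',150,84,170,240,2)[:480],crop('s6',215,105,90,120,4)]))
```

```text
[0.58662573 0.00221725 0.26694746] 0.3544518139424098 [-0.11641584 -0.77228705  3.36973449]
```

View pics/v6.png

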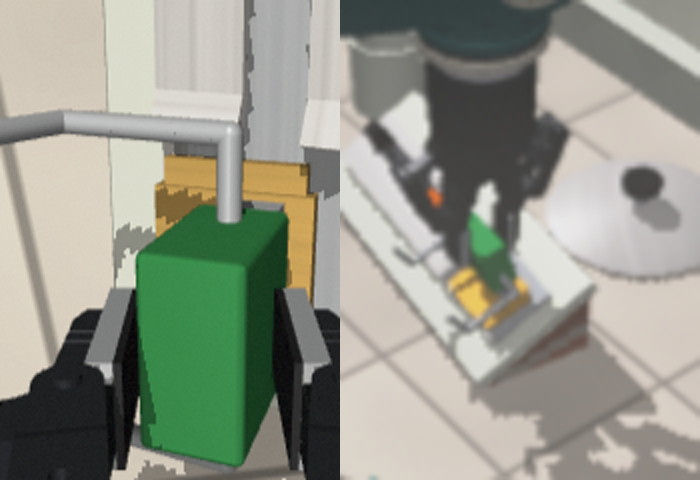

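Emit:
play_rows([
  [[-0.001,0.001,0,0],[-0.0015,0.0015,0,0],[0,0,0,0]],
], fingers=0.385)

```text
time_s: 10.9
ee_pos: [0.5839, 0.0026, 0.2637]
eef_rot: [-1.568, 0.106, -0.106]
wrist_force: [1.0, 0.0, 0.1]
finger_gap: 0.382
```

Emit:
play_rows([
  [[0,0,0,0],[0,0,0,0]],
], fingers=0.41)

```text
time_s: 11.1
ee_pos: [0.584, 0.0026, 0.2641]
eef_rot: [-1.568, 0.106, -0.106]
wrist_force: [-0.9, -0.7, 0.3]
finger_gap: 0.409
```

Emit:
play_rows([
  [[-0.002,0,0,0],[0,0,0,0],[0,0,0,0]],
], fingers=0.45)

```text
time_s: 11.4
ee_pos: [0.582, 0.0028, 0.2642]
eef_rot: [-1.568, 0.106, -0.106]
wrist_force: [0.1, -0.1, -0.1]
finger_gap: 0.453
```

```bash
cat >> fit.py <<'E'
def render_t(s,T,o,K,win):
    x0,y0,w,h=win; img=np.zeros((h*K,w*K),np.uint8)
    for c,b in model(o):
        uv=(proj(s,T(b))-[x0-.5,y0-.5])*K-.5
        cv2.fillConvexPoly(img,cv2.convexHull(np.round(uv*16).astype(np.int32)),c,shift=4)
    return [cv2.resize((img==c).astype(np.float32),(w,h),interpolation=cv2.INTER_AREA) for c in(1,2)]
Q=[.624,.1587,-.135,.0525]
def fit_rail(views,p0):
    # p = rail x,y mm, tilt about y (rad, 0 = flat on the floor), yaw in rail
    def T(p): return lambda b: railT(Q,(R.from_euler('ZY',[p[3],p[2]]).apply(b)*1000+[p[0],p[1],0]))
    def cost(p):
        t=0
        for s,m,(x0,y0,w,h) in views:
            for a,b in zip(render_t(s,T(p),8,4,(x0,y0,w,h)),m):
                mm=b[y0:y0+h,x0:x0+w]; t+=np.abs(a-mm).sum()/(mm.sum()+5)
        return t
    r=min((minimize(cost,p0,method='Nelder-Mead',options=dict(initial_simplex=np.vstack([p0,np.array(p0)+np.diag([d*5,d*8,.15*d,.1])]),maxiter=400)) for d in(1,-1)),key=lambda r:r.fun)
    return r.fun.round(3),r.x.round(3)
E
python3 - <<'E'
from fit import *
st=monitor.get_state();print(st['ee_pos'],st['finger_gap'],st['wrist_force'])
take('wrist','w7');s=take('side','s7');
m=masks('w7');print([int(k.sum()) for k in m]); 
print(fit_rail([(load('w7'),m,(200,120,120,110))],[-1.5,-160,0.,0.]))
E
```

```text
[0.58204189 0.00284591 0.2641974 ] 0.4532773219437717 [ 0.11135009 -0.11715382 -0.10613687]
[2245, 8237]
(np.float64(0.324), array([-1.24100e+01, -1.60759e+02,  2.14000e-01, -1.60000e-02]))
```

Run:
```python
from h import *
cv2.imwrite('pics/v7.png',np.hstack([crop('w7',130,104,210,240,2)[:480],crop('s7',215,105,90,120,4)]))
```

```text
(no output)
```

View pics/v7.png

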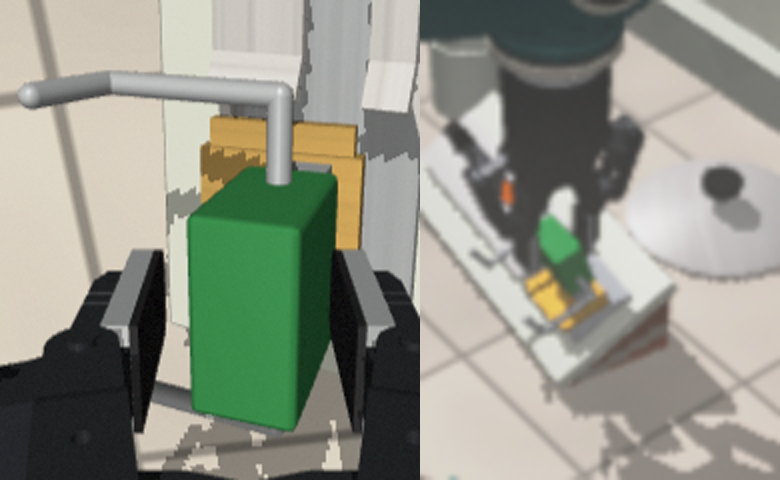

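The rest has slid down, and its low foot edge seems to sit on top of the lower wall (fit tilt about 12°). I'll lift off, turn 90° and re-grip on the y faces. There the vertical tool can hold a tilted block.

Emit:
play_rows([
  [[0,-0.01,0,0],[0,-0.03,0,0],[0,-0.04,0,0],[0,-0.04,0,0],[0,-0.03,0,0],[0,0,0,-0.14],[0,0,0,-0.143],[0,0,0,-0.143]],
])

```text
time_s: 12.3
ee_pos: [0.582, 0.0028, 0.4153]
eef_rot: [-1.558, -0.234, 0.232]
wrist_force: [0.1, -0.8, -0.8]
finger_gap: 0.448
```

Emit:
play_rows([
  [[0,0,0,-0.143],[0,0,0,-0.143],[0,0,0,-0.143],[0,0,0,-0.143],[0,0,0,-0.143],[0,0,0,-0.143],[0,0,0,-0.143],[0,0,0,-0.143]],
], fingers=0.9)

```text
time_s: 13.1
ee_pos: [0.582, 0.0028, 0.4151]
eef_rot: [-1.268, -1.113, 1.113]
wrist_force: [-1.1, 0.1, -0.7]
finger_gap: 0.899
```

```bash
cat >> fit.py <<'E'
def fit6(views,p0):
    # p: grip-block centre rail x,y,z mm ; tilt ; yaw (all in rail frame)
    c=np.array([8,0,43])
    def T(p): return lambda b: railT(Q,R.from_euler('ZY',[p[4],p[3]]).apply(b*1000-c)+p[:3])
    def cost(p):
        t=0
        for s,m,(x0,y0,w,h) in views:
            for a,b in zip(render_t(s,T(p),8,4,(x0,y0,w,h)),m):
                mm=b[y0:y0+h,x0:x0+w]; t+=np.abs(a-mm).sum()/(mm.sum()+5)
        return t
    best=None
    for d in(1,-1):
      for tl in(0,.2):
        q=np.array(p0,float);q[3]=tl
        r=minimize(cost,q,method='Nelder-Mead',options=dict(initial_simplex=np.vstack([q,q+np.diag([d*5,d*8,d*5,.15*d,.1])]),maxiter=600))
        if best is None or r.fun<best.fun: best=r
    p=best.x; W=lambda v:T(p)(np.array([v])/1000.)[0].round(4)
    return best.fun.round(3),p.round(3),'block ctr',W([8,0,43]),'block top',W([8,0,62]),'foot lo/hi edge in rail', [(R.from_euler('ZY',[p[4],p[3]]).apply(np.array(v)-c)+p[:3]).round(1) for v in([-23,0,0],[23,0,0])]
E
python3 - <<'E'
from fit import *
st=monitor.get_state();print(st['ee_pos'],st['finger_gap'],st['qpos'].round(2),np.arctan2(*R.from_rotvec(st['eef_rot']).as_matrix()[[1,0],[0,0]]))
V=[]
for n,f in(('wrist','w8'),('side','s8'),('scene','c8')):
    s=take(n,f);m=masks(f);uv=proj(s,railT(Q,(5,-160,30)))[0].astype(int);k=75 if n=='wrist' else 24
    x0,y0=max(uv[0]-k,0),max(uv[1]-k,0)
    win=(x0,y0,min(2*k,512-x0),min(2*k,384-y0));print(n,uv,[int(a[win[1]:win[1]+win[3],win[0]:win[0]+win[2]].sum()) for a in m]);V.append((s,m,win))
p0=[0,-160,45,0,0]
print('wrist',fit6(V[:1],p0)); print('w+side',fit6(V[:2],p0))
E
```

```text
[0.58199161 0.00283028 0.41507549] 0.8989840363320962 [-0.04 -0.09  1.63 -0.    1.6  -1.48] 1.4409089889222746
wrist [253 178] [1046, 1503]
side [251 171] [129, 82]
scene [269 200] [81, 157]
wrist (np.float64(0.184), array([ 5.16100e+00, -1.58943e+02,  3.96750e+01,  2.08000e-01,
        5.00000e-03]), 'block ctr', array([0.5874, 0.0033, 0.0894]), 'block top', array([0.5815, 0.0041, 0.1075]), 'foot lo/hi edge in rail', [array([ -34. , -159.1,    4. ]), array([  11. , -158.9,   -5.5])])
w+side (np.float64(2.32), array([ 7.73800e+00, -1.59075e+02,  4.67000e+01,  2.12000e-01,
       -1.60000e-02]), 'block ctr', array([0.5861, 0.0033, 0.0968]), 'block top', array([0.5803, 0.004 , 0.1149]), 'foot lo/hi edge in rail', [array([ -31.6, -158.5,   11.2]), array([  13.4, -159.2,    1.5])])
```

Emit:
play_rows([
  [[0.0005,0.02,-0.002,0],[0,0.04,0,0],[0,0.04,0,0],[0,0.03,0,0],[0,0.015,0,0],[0,0.004,0,0],[0,0,0,0]],
], fingers=0.75)

```text
time_s: 13.95
ee_pos: [0.5844, 0.0031, 0.2661]
eef_rot: [-1.271, -1.108, 1.107]
wrist_force: [0.3, -0.1, 0.8]
finger_gap: 0.755
```

Emit:
play_rows([
  [[0,0,0,0],[0,0,0,0],[0,0,0,0],[0,0,0,0]],
], fingers=0.45)

```text
time_s: 14.35
ee_pos: [0.5845, 0.003, 0.2674]
eef_rot: [-1.273, -1.11, 1.107]
wrist_force: [-1.2, 0.4, 5.1]
finger_gap: 0.52
```

Run:
```python
from h import *
st=monitor.get_state();print(st['ee_pos'],st['finger_gap'],st['wrist_force'])
take('wrist','w9');take('side','s9');cv2.imwrite('pics/v9.png',np.hstack([crop('w9',130,104,240,240,2)[:480],crop('s9',205,105,75,120,4)]))
```

```text
[0.58452487 0.00304498 0.26736075] 0.5199823289137074 [-1.2235233   0.42414392  5.13906947]
```

View pics/v9.png

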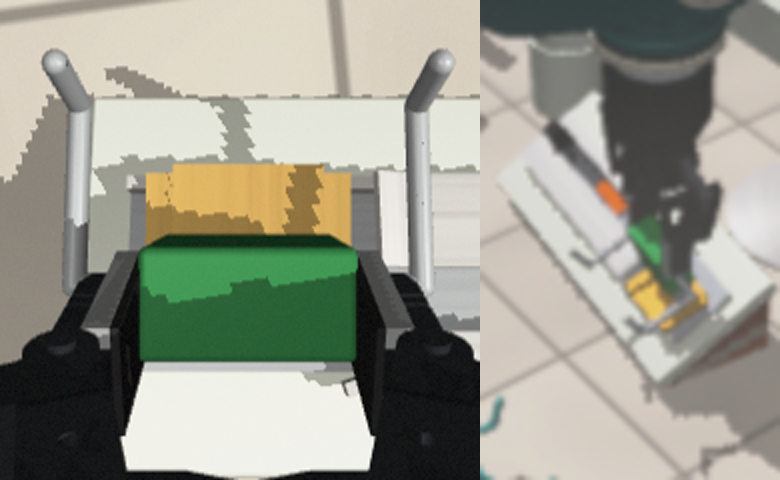

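Emit:
play_rows([
  [[0,0,0,0],[0,-0.003,0,0],[0,-0.003,0,0],[0,-0.003,-0.005,0],[0,-0.002,-0.0045,0],[0,0,0,0],[0,0,0,0]],
], fingers=0.3)

```text
time_s: 15.15
ee_pos: [0.5937, 0.0017, 0.276]
eef_rot: [-1.27, -1.108, 1.109]
wrist_force: [0.1, 0.0, -3.2]
finger_gap: 0.524
```

Emit:
play_rows([
  [[0,0.003,0,0],[0,0,0,0]],
])

```text
time_s: 15.35
ee_pos: [0.5934, 0.0018, 0.2725]
eef_rot: [-1.27, -1.108, 1.109]
wrist_force: [0.4, 0.5, -2.3]
finger_gap: 0.522
```

Emit:
play_rows([
  [[0,0.002,0,0],[0,0,0,0]],
])

```text
time_s: 15.55
ee_pos: [0.5935, 0.0018, 0.2722]
eef_rot: [-1.271, -1.109, 1.109]
wrist_force: [-7.8, 0.6, 7.9]
finger_gap: 0.523
```

Emit:
play_rows([
  [[0,-0.0015,0,0],[0,0,0,0]],
])

```text
time_s: 15.75
ee_pos: [0.5936, 0.0018, 0.2728]
eef_rot: [-1.27, -1.109, 1.108]
wrist_force: [0.7, 0.5, -2.1]
finger_gap: 0.521
```

Emit:
play_rows([
  [[0,0,0,0],[0,0,0,0],[0,0,0,0],[0,0,0,0]],
], fingers=0.56)

```text
time_s: 16.15
ee_pos: [0.5936, 0.0018, 0.2727]
eef_rot: [-1.27, -1.109, 1.109]
wrist_force: [0.2, -1.2, 0.3]
finger_gap: 0.562
```

Run:
```python
from fit import *
V=[]
for n,f in(('wrist','w10'),('side','s10')):
    s=take(n,f);m=masks(f);uv=proj(s,railT(Q,(5,-160,30)))[0].astype(int);k=75 if n=='wrist' else 24
    if n=='wrist': win=(190,120,130,170)
    else: win=(uv[0]-k,uv[1]-k,2*k,2*k)
    print([int(a[win[1]:win[1]+win[3],win[0]:win[0]+win[2]].sum()) for a in m]);V.append((s,m,win))
print('wrist',fit6(V[:1],[6,-160,43,0,0]))
print('old cfg',proj(V[0][0],railT(Q,[(-24.5,-190,8),(-24.5,-128,8)])))
```

```text
[1615, 6088]
[111, 81]
wrist (np.float64(0.096), array([ 5.18500e+00, -1.59149e+02,  3.95400e+01,  5.00000e-03,
       -1.00000e-03]), 'block ctr', array([0.5874, 0.0031, 0.0893]), 'block top', array([0.5781, 0.0043, 0.1058]), 'foot lo/hi edge in rail', [array([ -26. , -159.1,   -3.3]), array([  20. , -159.2,   -3.5])])
old cfg [[202.70779372 183.19635307]
 [305.28068995 183.10063101]]
```

Dropped flat (fit tilt 0.3°, yaw within 0.1° of the rail), lying against the lower wall. Now re-grip on the y faces, lower down.

Emit:
play_rows([
  [[0,0,0.005,0],[0,0.003,0.005,0],[0,0.004,0,0],[0,0.004,0,0],[0,0,0,0]],
], fingers=0.6)

```text
time_s: 16.75
ee_pos: [0.5835, 0.0031, 0.2609]
eef_rot: [-1.27, -1.108, 1.109]
wrist_force: [-0.2, 0.4, -0.1]
finger_gap: 0.6
```

Emit:
play_rows([
  [[0,0,0,0],[0,0,0,0],[0,0,0,0],[0,0,0,0]],
], fingers=0.3)

```text
time_s: 17.15
ee_pos: [0.5837, 0.0031, 0.2617]
eef_rot: [-1.27, -1.109, 1.109]
wrist_force: [-0.2, -0.3, -0.6]
finger_gap: 0.528
```

Emit:
play_rows([
  [[0,-0.0012,-0.0013,0],[0,0,0,0],[0,0,0,0]],
])

```text
time_s: 17.45
ee_pos: [0.585, 0.0029, 0.2628]
eef_rot: [-1.27, -1.108, 1.109]
wrist_force: [0.5, -0.2, -2.9]
finger_gap: 0.521
```

Run:
```python
from fit import *
st=monitor.get_state();M=R.from_rotvec(st['eef_rot']).as_matrix();print(st['ee_pos'],st['finger_gap'],st['wrist_force'],np.arctan2(M[1,0],M[0,0]))
d=R.from_euler('z',Q[2]).inv().apply(st['ee_pos']-Q[:2]+[0] if 0 else st['ee_pos']-np.array([Q[0],Q[1],0]));print('tcp in rail',d)
s=take('wrist','w11');m=masks('w11');print(fit6([(s,m,(190,120,130,170))],[6,-160,43,0,0]))
```

```text
[0.58497408 0.00293192 0.26282171] 0.5208531592739853 [ 0.45036425 -0.17644275 -2.89492695] 1.4349584345236883
tcp in rail [-0.01770596 -0.15960331  0.26282171]
(np.float64(0.06), array([ 7.23900e+00, -1.59184e+02,  4.06640e+01,  2.00000e-03,
        0.00000e+00]), 'block ctr', array([0.5886, 0.0029, 0.0913]), 'block top', array([0.5793, 0.0041, 0.1078]), 'foot lo/hi edge in rail', [array([ -23.8, -159.2,   -2.3]), array([  22.2, -159.2,   -2.4])])
```

Emit:
play_rows([
  [[0,0.0005,0,0],[0.004,0,0,0],[0.004,0,0,0],[0.004,0,0,0],[0.004,0,0,0],[0.004,0,0,0],[0,0,0,0]],
])

```text
time_s: 18.2
ee_pos: [0.5877, 0.0234, 0.2624]
eef_rot: [-1.27, -1.109, 1.109]
wrist_force: [-0.2, 1.4, -2.4]
finger_gap: 0.524
```

Emit:
play_rows([
  [[0.004,0,0,0],[0.004,0,0,0],[0.004,0,0,0],[0.004,0,0,0],[0.004,0,0,0],[0,0,0,0]],
])

```text
time_s: 18.8
ee_pos: [0.5904, 0.0431, 0.2624]
eef_rot: [-1.27, -1.109, 1.109]
wrist_force: [0.3, 0.7, -2.4]
finger_gap: 0.521
```

Emit:
play_rows([
  [[0.004,0,0,0],[0.005,0,0,0],[0.005,0,0,0],[0.005,0,0,0],[0.005,0,0,0],[0.005,0,0,0],[0.005,0,0,0],[0,0,0,0]],
])

```text
time_s: 19.6
ee_pos: [0.595, 0.0769, 0.2626]
eef_rot: [-1.27, -1.109, 1.109]
wrist_force: [-0.5, 1.6, 0.5]
finger_gap: 0.525
```

Emit:
play_rows([
  [[0.004,0,0,0],[0.005,0,0,0],[0.005,0,0,0],[0.005,0,0,0],[0.005,0,0,0],[0.005,0,0,0],[0.004,0,0,0],[0,0,0,0]],
])

```text
time_s: 20.4
ee_pos: [0.5995, 0.1096, 0.2624]
eef_rot: [-1.27, -1.109, 1.108]
wrist_force: [-1.5, 1.8, 0.8]
finger_gap: 0.522
```

Emit:
play_rows([
  [[0.004,0,0,0],[0.004,0,0,0],[0.004,0,0,0],[0.004,0,0,0],[0.004,0,0,0],[0.004,0,0,0],[0,0,0,0]],
])

```text
time_s: 21.1
ee_pos: [0.6027, 0.1333, 0.2624]
eef_rot: [-1.27, -1.109, 1.109]
wrist_force: [-0.4, 2.3, 0.9]
finger_gap: 0.526
```

Emit:
play_rows([
  [[0.004,0,0,0],[0.004,0,0,0],[0.004,0,0,0],[0.004,0,0,0],[0.004,0,0,0],[0.004,0,0,0],[0,0,0,0]],
])

```text
time_s: 21.8
ee_pos: [0.606, 0.1571, 0.2624]
eef_rot: [-1.27, -1.109, 1.109]
wrist_force: [-1.0, 1.6, 0.0]
finger_gap: 0.527
```

Emit:
play_rows([
  [[0.003,0,0,0],[0.003,0,0,0],[0.003,0,0,0],[0,0,0,0]],
])

```text
time_s: 22.2
ee_pos: [0.6072, 0.1658, 0.2624]
eef_rot: [-1.27, -1.109, 1.109]
wrist_force: [-1.0, 0.9, -0.2]
finger_gap: 0.525
```

Emit:
play_rows([
  [[0.0015,0,0,0],[0.0015,0,0,0],[0,0,0,0]],
])

```text
time_s: 22.5
ee_pos: [0.6076, 0.1685, 0.2624]
eef_rot: [-1.27, -1.109, 1.109]
wrist_force: [-1.6, -0.4, -0.5]
finger_gap: 0.526
```

Emit:
play_rows([
  [[0.001,0,0,0],[0.001,0,0,0],[0,0,0,0]],
])

```text
time_s: 22.8
ee_pos: [0.6078, 0.1705, 0.2624]
eef_rot: [-1.27, -1.109, 1.109]
wrist_force: [-0.3, -0.4, 0.8]
finger_gap: 0.523
```

Emit:
play_rows([
  [[0.001,0,0,0],[0.001,0,0,0],[0,0,0,0]],
])

```text
time_s: 23.1
ee_pos: [0.6081, 0.1726, 0.2624]
eef_rot: [-1.27, -1.109, 1.109]
wrist_force: [-0.4, 0.1, -1.3]
finger_gap: 0.524
```

Emit:
play_rows([
  [[0.001,0,0,0],[0,0,0,0]],
])

```text
time_s: 23.3
ee_pos: [0.6082, 0.1735, 0.2623]
eef_rot: [-1.27, -1.109, 1.109]
wrist_force: [-0.3, 1.1, -1.6]
finger_gap: 0.524
```

Emit:
play_rows([
  [[0.001,0,0,0],[0,0,0,0]],
])

```text
time_s: 23.5
ee_pos: [0.6084, 0.1745, 0.2623]
eef_rot: [-1.27, -1.109, 1.109]
wrist_force: [0.6, -0.1, -2.6]
finger_gap: 0.523
```

Emit:
play_rows([
  [[0.001,0,0,0],[0,0,0,0]],
])

```text
time_s: 23.7
ee_pos: [0.6085, 0.175, 0.2624]
eef_rot: [-1.271, -1.108, 1.11]
wrist_force: [-1.6, -4.7, -1.0]
finger_gap: 0.522
```

Emit:
play_rows([
  [[0.001,0,0,0],[0,0,0,0]],
])

```text
time_s: 23.9
ee_pos: [0.6086, 0.1754, 0.2625]
eef_rot: [-1.272, -1.106, 1.111]
wrist_force: [-3.8, -11.9, 1.4]
finger_gap: 0.522
```

Emit:
play_rows([
  [[0.001,0,0,0],[0,0,0,0]],
])

```text
time_s: 24.1
ee_pos: [0.6087, 0.1758, 0.2625]
eef_rot: [-1.273, -1.105, 1.112]
wrist_force: [-6.5, -18.9, 4.4]
finger_gap: 0.524
```

Emit:
play_rows([
  [[-0.001,0.0003,0,0],[-0.0008,0.0003,0.0005,0],[0,0,0,0]],
])

```text
time_s: 24.4
ee_pos: [0.6082, 0.175, 0.2623]
eef_rot: [-1.272, -1.108, 1.109]
wrist_force: [-0.9, -7.3, 1.9]
finger_gap: 0.528
```

Emit:
play_rows([
  [[0,0,0,0],[0,0,0,0],[0,0,0,0],[0,0,0,0]],
], fingers=0.6)

```text
time_s: 24.8
ee_pos: [0.608, 0.1758, 0.2618]
eef_rot: [-1.27, -1.109, 1.109]
wrist_force: [-0.0, 0.0, -0.3]
finger_gap: 0.597
```

Emit:
play_rows([
  [[0,-0.01,0,0],[0,-0.02,0,0],[0,-0.04,0,0],[0,-0.045,0,0],[0,-0.03,0,0],[-0.04,0,0,0],[-0.02,0,0,0],[0,0,0,0]],
])

```text
time_s: 25.6
ee_pos: [0.5996, 0.1144, 0.4081]
eef_rot: [-1.272, -1.108, 1.107]
wrist_force: [-0.0, 0.6, -0.4]
finger_gap: 0.6
```

Run:
```python
from fit import *
s=take('wrist','w12');take('side','s12');m=masks('w12');uv=proj(s,railT(Q,(5,12,30)))[0].astype(int);print(uv)
win=(uv[0]-70,uv[1]-75,140,130);print(fit6([(s,m,win)],[6,12,43,0,0]))
P=lambda x,y,z:np.round((proj(s,railT(Q,(x,y,z)))[0]-[130,64])*2)
print('home foot -y end',P(0,-18,5),'leaf tip',P(8,-20,4),'leaf start',P(8,-60,0),'stop',P(8,43,5))
cv2.imwrite('pics/v12.png',np.hstack([crop('w12',130,64,270,250,2),crop('s12',195,90,60,125,4)]))
```

```text
[317 177]
(np.float64(3.583), array([-8.9020e+00,  2.1624e+01, -5.2874e+01,  1.5000e-02, -7.8100e-01]), 'block ctr', array([0.6455, 0.1776, 0.0023]), 'block top', array([0.6362, 0.1787, 0.0188]), 'foot lo/hi edge in rail', [array([-31.4,  43.9, -95.4]), array([  1.3,  11.5, -96.1])])
home foot -y end [305. 231.] leaf tip [301. 247.] leaf start [221. 250.] stop [429. 247.]
```

View pics/v12.png

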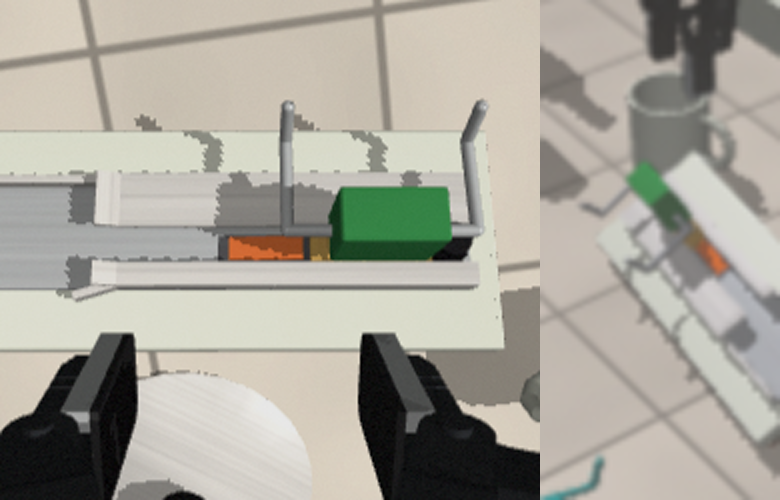

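Run:
```python
from h import *
a,b=cv2.imread('pics/side0.png'),cv2.imread('pics/s12.png')
d=cv2.absdiff(a,b).max(2); print('spare region diff max',d[262:305,300:345].max(),'teal',d[300:360,225:310].max(),'lid',d[120:145,268:300].max())
cv2.imwrite('pics/v13.png',np.vstack([crop('w12',232,170,100,30,7),crop('s12',222,140,40,25,10)[:, :400].copy() if 0 else cv2.copyMakeBorder(crop('s12',222,140,50,25,10),0,0,0,200,0)]))
print(monitor.get_state()['time_s'])
```

```text
spare region diff max 74 teal 76 lid 3
25.7
```

View pics/v13.png

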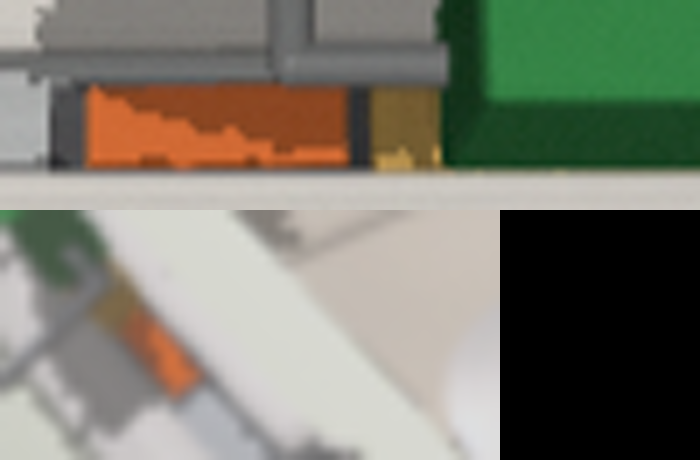

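Run:
```python
from fit import *
for f in('side0','s12'):
    m=masks(f);print(f,[np.argwhere(k[262:310,295:345]).mean(0).round(2) for k in m],[int(k[262:310,295:345].sum()) for k in m])
print(monitor.get_state()['wrist_force']); arm.close_job()
```

```text
side0 [array([28.53, 24.81]), array([12.36, 29.46])] [182, 163]
s12 [array([28.69, 24.72]), array([15.7 , 28.92])] [181, 264]
[ 0.28215842 -0.18829086 -1.25285492]
the job is handed in; nothing more can be done
```

The rest with the off-centre stem is in the rail, home against the black stop, with the orange catch up behind it as far as I can tell. The gripper has let go and the job is handed in, at about 26 s of robot time.

**How it went:** I picked the rest up by its x faces and set it on the apron, where I let it lean over in the half-open jaws. It slid down and its foot came to rest on top of the lower wall. I then gripped it by its y faces, moved it about 10 mm up the slope and let it drop flat. After gripping it again I slid it level into the rail.

**Checks that agreed:**
- **Slide:** the wrist force along the way stayed under about 3 N.
- **Stop:** the rest met the stop at about y = +14 mm on the rail, close to the +12 mm estimated from the images. I pressed it to about 19 N, eased off to about 7 N and then released.
- **Catch:** the last wrist picture shows the whole orange leaf clear of the foot, with a gap of about 3.5 mm between its tip and the brass. I take that as the catch being up, because its height was not measured directly.
- **Spare:** its brass foot shows the same place in the side view before and after, to within 0.2 pixel.

**Checks that failed or disagreed:**
- **Final pose fit:** the automatic fit of the rest's pose in the last wrist picture failed, so the home position rests on contact force and the picture itself.
- **Spare's green block:** its pixel count rose from 163 to 264 between the two pictures, although the foot did not move. A change of shadow would explain this, but I did not check further.
- **Turquoise look-alikes:** the before-and-after difference there was up to 76 grey levels, also put down to shadow. The arm never went near them below grasp height.

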